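# Load the bottle shaker and latch its sliding guard

### The job

Take the brown bottle from the rail shelf and stand it fully down in the round rubber holder in the shaker's open well, let go of it, then push the clear sliding guard shut over it until its spring latch clicks in and holds. Push steadily: do not slam the guard and do not go on forcing it hard into its bumper once it has clicked. Leave everything else where it is.

Things in the scene. Friction and masses are not known exactly. Their poses are not given: they have to be found in the camera images.
- shaker: Bottle shaker, fixed: white cabinet 210 (x) by 420 (y) mm, deck 150 mm above the table. Origin on the table under the centre of its open-topped square well (150 by 150 mm inside). Its +y axis is the guard's closing direction; the cabinet spans y = -270 to +150 mm. Two aluminium guide rails along y at x = -94 and +94 mm, tops 171 mm high.
- holder (a point): Centre of the inner floor of the round black rubber holder in the middle of the well, 45 mm above the table; z up. The bore is 59 mm wide and 28 mm deep (rim 73 mm above the table). From its axis to each wall of the well are 75 mm.
- guard (a joint): Travel in m of the clear sliding guard along the shaker's +y: 0 = fully open (starts at 0 to 0.010). Friction about 3 N. In the last 25 mm before the catch its tongue presses down the spring bolt: at 15 mm/s the push rises to about 8 N (faster: over 13 N), eases, and the bolt clicks up and holds it. The latch bracket has slotted screws: the catch is anywhere from 0.170 to 0.190.
- guard_bar (a point): Middle of the upright aluminium push bar on the guard: 110 mm along x, 10 mm thick along y, from the guard's plate (top face 165 mm above the table) up to 199 mm; this point is 182 mm above the table. 50 mm of plate lie behind the bar (-y), edge strips 168 mm high. A 24 mm wide steel tongue sticks out of the guard's front edge at x = +66 mm, 162 mm ahead (+y) of this point.
- latch_bolt (a joint): How far the latch's spring bolt (5 mm steel pin on the deck beyond the well, in line with the tongue) is pressed down, in m: 0 = up, about 0.006 while the tongue rides over it, back to 0 once it has clicked up into the tongue's slot.
- bottle: Closed brown plastic bottle with a paper label, 108 mm high: body 54 mm in diameter up to 70 mm, cap 38 mm in diameter from 87 to 108 mm. Origin at the centre of its underside, z up; about 0.1 to 0.2 kg. It stands on the rail shelf. Standing in the holder, its top is 153 mm above the table, 6 mm below the guard.
- shelf: Short aluminium rail shelf, fixed: 460 (x) by 160 (y) mm, deck top 100 mm above the table, side rails up to 126 mm along both long edges. Origin on the table under its centre. An open green case with a thermometer stands at its far (+x) end.
- cup: White ceramic cup, 72 mm in diameter at the rim, 75 mm high, beside the bottle on the shelf. Origin under its centre. Leave it.
- spoons: Set of four steel measuring spoons on a ring, about 80 by 115 mm, flat on the shelf next to the green case. Leave it.
- jar: White plastic jar, 64 mm in diameter, 85 mm high, on the table to the right of the shaker. Leave it.
- timer: Flat white timer, 60 by 65 by 14 mm, on the table to the right of the shaker. Leave it.
- latch_bumper (a joint): How far the tongue presses in the rubber bumper on the latch bracket, in m: 0 = untouched. It meets the tongue about 0.7 mm before the catch and yields 1 mm per 10 N. A slow push of 10 to 14 N in all seats the latch; more than 1.8 mm (18 N on the bumper) is forcing it.

How it is judged (in metres and radians):
On the way, in this order (a step that is already met when the one before it is completed fails the run):
1. the bottle stands fully down in the holder and has been let go (horizontal distance between bottle and holder below 0.006 m and z of bottle in the frame of holder below 0.004 m and angle between bottle's own z axis and vertical below 0.1 rad and contact force between the fingers and bottle below 0.3 N), for 0.2 s.
2. the guard is shut and its latch bolt has sprung up behind the tongue (value of joint guard above 0.168 m and value of joint latch_bolt below 0.001 m), for 0.2 s.
At the end, for the whole second after the job is handed in: The bottle stands in the holder (within 6 mm of its axis, underside within 4 mm of its floor, within 6 degrees of upright), the guard is shut past 168 mm of travel and at rest, and the latch bolt is up (within 1 mm) in the tongue's slot (all of step 2 and horizontal distance between bottle and holder below 0.006 m and z of bottle in the frame of holder below 0.004 m and angle between bottle's own z axis and vertical below 0.1 rad and velocity of joint guard between -0.005 and 0.005 m/s); the robot touches nothing.
It fails at once if the guard is forced into its bumper with more than 18 N (1.8 mm) (value of joint latch_bumper above 0.0018 m).
It fails at once if the guard is slammed: it moves faster than 0.25 m/s (velocity of joint guard above 0.25 m/s).
It fails at once if the bottle is tipped over (more than 45 degrees) (angle between bottle's own z axis and vertical above 0.785 rad).
It fails at once if the cup, spoons, jar or timer is moved by more than 25 mm (distance of any of cup, spoons, jar, timer from where it was at the start of the episode above 0.025 m).
It also fails if it takes over 61 s, if anything falls off the work surface, if the arm or the gripper's body presses on something with over 40 N, if the wrist force passes 120 N, or if a joint passes its speed limit or range.

### The arm

A 6-joint arm with a two-finger parallel gripper is mounted at the origin on the work surface. World frame = base frame: x ahead of the robot, y to its left, z up, the work surface at z = 0. Lengths are in mm, angles in rad, forces in N, time in s.
With the tool pointing down it reaches from about 275 to 1000 mm from the base axis. Payload 8.4 kg.
Tool frame: the origin (TCP) lies at the very end of the fingers, on their centre line; the grasp point (between the pads) lies 19 mm behind it; z points along the fingers, y is the line along which they close (so a half turn about z gives the same grasp; the last joint's range is limited). The gripper opens to 85 mm and grips with 20 to 120 N. Pads are 22 mm wide; open, the fingers measure 114 mm over their backs; the gripper's body (76 mm by 85 mm) begins 54 mm behind the grasp point. The pads swing forward as they close: fully open they stand 13 mm farther back than shut.
Start: joints at [-1.178, 0.353, 1.633, -0, 1.155, -0.002], TCP at [240.389, -576.924, 231.281] pointing down, gripper open.
Joint ranges: [-2.63, 2.63], [-0.92, 2.1], [0.06, 2.66], [-1.3, 4.44], [0, 2.69], [-3.02, 3.02]. Speed limits (rad/s): [2.22, 2.22, 2.79, 3.14, 3.14, 3.14].

### API

Orientations are given as [roll, pitch, yaw] about the fixed x, y, z axes, in that order (R = Rz(yaw) Ry(pitch) Rx(roll)).
In Python, from rig import sensors, grab_frame, camera_params, order gives the robot as it stands. The module is installed in compiled form; this text tells all that it offers.
- The arm moves only by the tool move_arm, never from a script. Its argument "motion" is a list of rows, each a list of 7 numbers: the turn, a rotation vector about the tool's x, y, z in parts of the range, where 1.0 means pi rad, then the shift along the tool's x, y, z in shares of 0.8 m (1.0 is 0.8 m), then the finger opening in m, from 0 to 0.0854. A call has 1 to 8 rows; each row is the pose to reach, as a shift and turn from the pose commanded when the call began, along the tool's axes at that moment; what a row does not reach only later rows make up. A row lasts 1/8 s, in which the tool goes at most 62.5 mm and 10.7 degrees, less where a joint would pass 70% of its speed; a pose out of reach is approached as far as the arm can. A call with a gripper value outside its range is refused whole. The fingers move at their own pace and stop on an object; "grip_force" is the grip in N (left out, the last holds). Time passes only in rows, so rows that repeat a pose let the fingers close. It gives the time, the measured TCP pose, the force, the opening and the grip force at its end, in the units of the state.
- sensors.sense(): the state, without advancing time (a new reading comes with each control period).
- grab_frame(name): name is "scene" or "top" or "wrist"; returns (picture, depth): 420x560x3 uint8, red, green, blue; 420x560 float32, mm along the optical axis (not along the pixel's ray), 0 where there is no reading.
- camera_params(name): a dict with "camera_matrix" (3x3 intrinsics, pixels), "world_from_camera" (4x4, takes a point from camera to world coordinates). Camera axes: x right, y down, z forward; pixel columns grow to the right and rows downward; lengths in mm; the calibration is good to about 2 mm. A picture is of the moment at which its call begins: read the wrist's pose just before it. camera_params takes no time and is no camera call; for the wrist camera it gives the pose at the moment of the call.
- order.sign_off(): hands the job in; it is judged then, once.
The state is a dict: "clock": time; "qpos": joint angles; "qvel": joint speeds; "joint_efforts": joint torques, N m; "eef_pos": TCP position; "tcp_rot": TCP orientation; "contact_force": force on the tool from outside, world axes, zero at the start; "wrist_torque": the same for the moment, N m; "opening": opening from 0.0 (shut) to 1.0 (fully open); "grasp_force": force on a finger pad.
Only numpy, scipy, OpenCV 4.12 (cv2) and the standard library are available. Lean on these libraries where they do the work, as an engineer would, in place of code of your own. Each camera call takes 0.05 s, during which the arm holds its last target. There are 200 camera calls.

## Working session

There is one attempt and no reset: what is moved stays moved. The work goes in short steps, Python scripts to look and compute and a tool call to move; the robot and the scene stay as the last step left them, time stands still between calls to the robot, and variables do not carry over. Pictures are saved under pics/ and viewed, at most 10 in all, crops included, and the job is handed in when it is done.

Besides the shell and the picture viewer there is one more tool, called by a JSON object that holds its "api" and its "payload", one argument or row to a line. move_arm: Moves the arm, as the interface text tells. Its arguments: {"type":"object","properties":{"motion":{"type":"array","items":{"type":"array","items":{"type":"number"}}},"grip_force":{"type":"number"}},"required":["motion"]}

```bash
mkdir -p pics
cat > h.py <<'E'
import numpy as np, cv2
from rig import sensors, grab_frame, camera_params, order
def cloud(n):
    P=camera_params(n); im,d=grab_frame(n)
    K=np.array(P["camera_matrix"]);T=np.array(P["world_from_camera"])
    v,u=np.mgrid[:420,:560]
    c=np.stack([(u-K[0,2])/K[0,0]*d,(v-K[1,2])/K[1,1]*d,d],-1)
    w=c@T[:3,:3].T+T[:3,3]; w[d==0]=np.nan
    return im,w
E
python3 - <<'E'
from h import *
for n in("scene","top"):
    im,w=cloud(n); np.save(n+".npy",w); cv2.imwrite(f"pics/{n}0.png",im[...,::-1])
s=sensors.sense();print({k:np.round(v,3).tolist() for k,v in s.items()})
print(camera_params("top"))
E
```

```text
{'clock': 0.1, 'qpos': [-1.178, 0.354, 1.634, 0.0, 1.155, -0.002], 'qvel': [0.0, -0.001, -0.002, -0.001, -0.001, 0.001], 'joint_efforts': [0.001, -60.636, -34.282, 0.0, 0.004, -0.0], 'eef_pos': [240.225, -576.513, 230.651], 'tcp_rot': [-3.14, -0.0, 0.395], 'contact_force': [0.166, 0.177, -0.019], 'wrist_torque': [-0.017, -0.025, 0.006], 'grasp_force': 0.0, 'opening': 1.0}
{'camera_matrix': array([[427.52987449,   0.        , 280.10715933],
       [  0.        , 427.52987449, 208.57697883],
       [  0.        ,   0.        ,   1.        ]]), 'world_from_camera': array([[ 5.34768379e-03, -9.84170495e-01,  1.77143552e-01,
         3.39440919e+02],
       [-9.99573102e-01, -1.72678833e-04,  2.92161662e-02,
        -2.90641094e+01],
       [-2.87230998e-02, -1.77224169e-01, -9.83751278e-01,
         1.22074117e+03],
       [ 0.00000000e+00,  0.00000000e+00,  0.00000000e+00,
         1.00000000e+00]])}
```

View pics/top0.png

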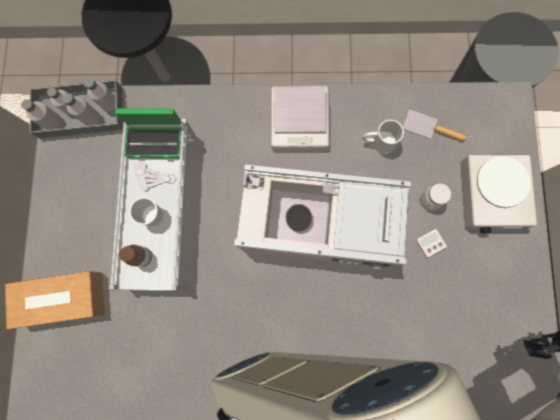

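View pics/scene0.png

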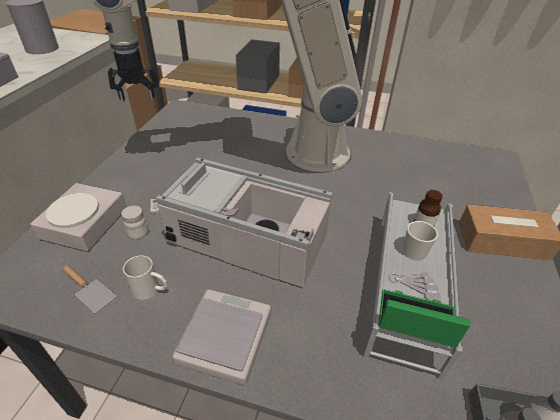

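The top view shows the bottle cap at (130,255), cup at (146,212), holder at (299,217) and guard bar at about (387,220). The guard closes to image left, about world +y. Next I measure these.

```bash
python3 - <<'E'
from h import *
w=np.load("top.npy")
def sel(r0,r1,c0,c1,z0,z1):
    p=w[r0:r1,c0:c1].reshape(-1,3); return p[(p[:,2]>z0)&(p[:,2]<z1)]
cap=sel(235,275,112,160,200,216)
def rep(n,p): print(n,len(p),'med',np.median(p,0).round(1),'lo',p.min(0).round(1),'hi',p.max(0).round(1)); 
rep('cap',cap); print(cv2.minEnclosingCircle(cap[:,:2].astype(np.float32)))
rep('cup',sel(190,235,125,165,165,185)); print(cv2.minEnclosingCircle(sel(190,235,125,165,168,185)[:,:2].astype(np.float32)))
bar=sel(180,260,365,405,190,206); rep('bar',bar); print(cv2.minAreaRect(bar[:,:2].astype(np.float32)))
hr=sel(198,240,280,320,66,80); rep('rim',hr); print(cv2.minEnclosingCircle(hr[:,:2].astype(np.float32)))
hf=sel(198,240,280,320,38,55); rep('floor',hf); 
rl=sel(160,270,235,415,166,176); rep('rails',rl); print(cv2.minAreaRect(rl[:,:2].astype(np.float32)))
cab=sel(160,270,235,415,144,180); print('cab',cv2.minAreaRect(cab[:,:2].astype(np.float32)))
# well floor height map
for r in range(180,252,6): print(r,w[r,266:336:5,2].round(0))
w=np.load("scene.npy")
cap=sel(185,215,415,450,200,216); rep('scene cap',cap); print(cv2.minEnclosingCircle(cap[:,:2].astype(np.float32)))
E
python3 - <<'E'
import cv2
im=cv2.imread('pics/top0.png');cv2.imwrite('pics/crop1.png',cv2.resize(im[155:275,230:420],None,fx=4,fy=4,interpolation=cv2.INTER_CUBIC))
E
```

```text
cap 207 med [412.1 365.4 207.2] lo [394.8 346.5 200.6] hi [431.3 384.4 212.8]
((412.5728454589844, 365.9846496582031), 19.797956466674805)
cup 205 med [527.1 351.5 173. ] lo [488.2 310.1 165.2] hi [558.2 382.3 180.8]
((523.598388671875, 345.8600769042969), 36.36319351196289)
bar 209 med [ 501.  -258.   197.7] lo [ 447.5 -268.1  190.1] hi [ 555.4 -249.1  204.1]
((501.539794921875, -258.98040771484375), (11.021443367004395, 108.5416259765625), 84.0911636352539)
rim 189 med [523.  -43.8  71.7] lo [489.8 -79.2  67. ] hi [559.3 -11.1  77.4]
((524.7576904296875, -45.62224578857422), 35.74165725708008)
floor 624 med [524.8 -46.8  41.9] lo [ 466.2 -103.2   38. ] hi [582.7   6.3  54.8]
rails 3050 med [ 503.8 -174.2  168.9] lo [ 394.7 -323.3  166. ] hi [641.8 113.4 176. ]
((518.6594848632812, -105.598876953125), (420.7868957519531, 206.92164611816406), 83.88227844238281)
cab ((517.5159301757812, -105.41546630859375), (420.82586669921875, 209.09646606445312), 83.9081039428711)
180 [146. 147. 150. 149. 149. 155. 148. 151. 150. 151. 155. 159. 160. 161.]
186 [151. 132.  83.  86.  94. 102. 106. 114
[... 237 characters left out ...]
3.  34.  39.  36. 128.]
210 [154.  34.  37.  33.  40.  55.  43.  44.  52.  42.  40.  39.  37. 146.]
216 [149.  37.  36.  36.  71.  48.  44.  43.  47.  71.  35.  33.  38. 147.]
222 [146.  36.  37.  38.  35.  44.  45.  50.  45.  40.  35.  37.  36. 144.]
228 [131.  37.  38.  38.  34.  49.  71.  72.  49.  38.  39.  32.  36. 152.]
234 [108.  36.  38.  38.  38.  43.  35.  36.  36.  34.  32.  37.  47. 149.]
240 [148. 147. 146. 152. 150.  40.  35.  38.  31.  33.  38.  36.  69. 149.]
246 [171. 170. 174. 169. 172. 170. 158. 160. 159. 155. 148. 151. 149. 148.]
scene cap 141 med [417.9 366.6 206.2] lo [393.2 348.3 200.1] hi [434.4 386.4 208.9]
((413.03973388671875, 366.28192138671875), 21.5358943939209)
```

View pics/crop1.png

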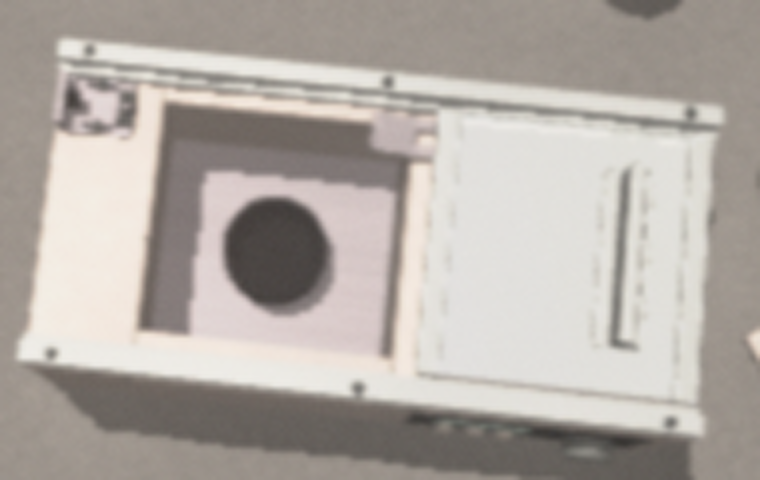

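The crop confirms the guard at right, with the bar at crop (625,255) and the tongue at (390,132). The holder is at crop (277,252) and the latch at top left. The fits agree with the given sizes:

| Item | Measured (mm) |
|---|---|
| Shaker origin | about (524.7, −45.7), +y direction (0.106, 0.994) |
| Bottle | about (412.7, 366) |
| Bar | about (501.5, −259) |

I'll use tool yaw 1.465 throughout.

```bash
cat >> h.py <<'E'
from scipy.spatial.transform import Rotation as Ro
def to(*targets):
    "full turn/shift in current tool axes for each (x,y,z,yaw)"
    s=sensors.sense(); R=Ro.from_euler('xyz',s['tcp_rot'])
    print('now',np.round(s['eef_pos'],1),np.round(s['tcp_rot'],3),'F',np.round(s['contact_force'],1),'t',s['clock'])
    for x,y,z,a in targets:
        print((x,y,z),'turn',np.round((R.inv()*Ro.from_euler('xyz',[np.pi,0,a])).as_rotvec(),3),
          'shift',np.round(R.inv().apply(np.array([x,y,z])-s['eef_pos'])/1000,4))
E
python3 -c "
from h import *
to((480,-180,330,1.465),(480,200,330,1.465))"
```

```text
now [ 240.2 -576.5  230.7] [-3.14  -0.     0.395] F [ 0.2  0.2 -0. ] t 0.1
(480, -180, 330) turn [-1.00e-03 -1.00e-03 -1.07e+00] shift [ 0.3738 -0.2739 -0.099 ]
(480, 200, 330) turn [-1.00e-03 -1.00e-03 -1.07e+00] shift [ 0.52   -0.6247 -0.0986]
```

The rows are not in the units I measure in: shifts go in shares of 0.8 m and turns go in shares of pi rad. I convert before sending: 0.374 m / 0.8 = 0.4675, -0.099 m / 0.8 = -0.1238, -1.07 rad / 3.1416 = -0.3406.

{"api": "move_arm", "payload": {
  "motion": [
    [0, 0, -0.0427, 0.05, -0.0375, -0.0313, 0.085],
    [0, 0, -0.0853, 0.11, -0.08, -0.0625, 0.085],
    [0, 0, -0.1276, 0.17, -0.125, -0.0938, 0.085],
    [0, 0, -0.1703, 0.23, -0.1688, -0.1238, 0.085],
    [0, 0, -0.2129, 0.29, -0.2125, -0.1238, 0.085],
    [0, 0, -0.2556, 0.35, -0.2563, -0.1238, 0.085],
    [0, 0, -0.2979, 0.41, -0.3, -0.1238, 0.085],
    [0, 0, -0.3406, 0.4675, -0.3425, -0.1238, 0.085]
  ],
  "grip_force": 30
}}

```text
clock: 1.1
eef_pos: [480.8, -178.3, 330.2]
tcp_rot: [-3.142, 0.0, 1.469]
contact_force: [-0.0, 0.2, 0.1]
opening: 0.996
grasp_force: 0.0
```

```bash
python3 -c "
from h import *
to((440,220,330,1.465),(412.7,366,300,1.465))"
```

```text
now [ 480.8 -178.3  330.2] [-3.142  0.     1.469] F [-0.   0.2  0.1] t 1.1
(440, 220, 330) turn [-0.     0.     0.004] shift [ 3.921e-01 -8.100e-02  2.000e-04]
(412.7, 366, 300) turn [-0.     0.     0.004] shift [ 0.5345 -0.1229  0.0302]
```

In the tool's units: 0.4 m / 0.8 = 0.5, 0.365 m / 0.8 = 0.4563.

{"api": "move_arm", "payload": {
  "motion": [
    [0, 0, 0, 0.05, -0.01, 0, 0.085],
    [0, 0, 0, 0.1125, -0.025, 0, 0.085],
    [0, 0, 0, 0.175, -0.0388, 0, 0.085],
    [0, 0, 0, 0.25, -0.0563, 0, 0.085],
    [0, 0, 0, 0.325, -0.0725, 0, 0.085],
    [0, 0, 0, 0.3938, -0.0875, 0, 0.085],
    [0, 0, 0, 0.4563, -0.1, 0, 0.085],
    [0, 0, 0, 0.5, -0.11, 0, 0.085]
  ]
}}

```text
clock: 2.1
eef_pos: [434.3, 229.0, 330.0]
tcp_rot: [-3.141, -0.0, 1.466]
contact_force: [1.0, 0.3, 0.6]
opening: 0.998
grasp_force: 0.0
```

Run:
```python
from h import *
im,w=cloud("wrist"); cv2.imwrite("pics/wr1.png",im[...,::-1])
p=w.reshape(-1,3); p=p[(p[:,2]>200)&(p[:,2]<214)]
p=p[np.hypot(p[:,0]-412.7,p[:,1]-366)<35]
print(len(p), np.median(p,0) if len(p) else 0, cv2.minEnclosingCircle(p[:,:2].astype(np.float32)) if len(p) else 0)
to((412.7,366,300,1.465),(412.7,366,180,1.465))
```

```text
2241 [412.61391478 365.36847233 208.30679889] ((412.4155578613281, 368.6803894042969), 19.901620864868164)
now [434.1 231.8 330. ] [-3.141e+00 -2.000e-03  1.466e+00] F [-0.2  1.7 -0.1] t 2.15
(412.7, 366, 300) turn [-0.001 -0.002  0.001] shift [ 0.1311 -0.0353  0.0303]
(412.7, 366, 180) turn [-0.001 -0.002  0.001] shift [ 0.1309 -0.0352  0.1503]
```

View pics/wr1.png

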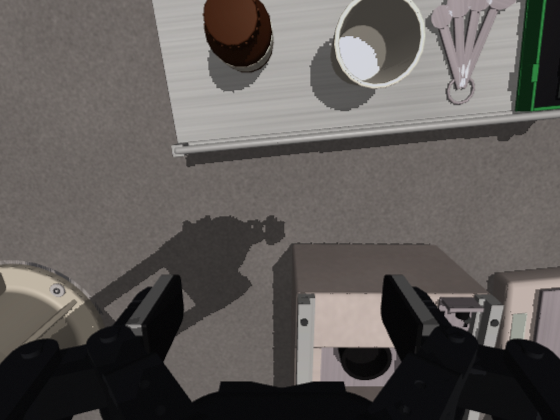

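The wrist picture shows the cap at (233,15), the cup at (378,40) and the holder at (365,360). The cap position agrees with the top view, so I'll approach it.

In the tool's units: 0.131 m / 0.8 = 0.1638, 0.13 m / 0.8 = 0.1625.

{"api": "move_arm", "payload": {
  "motion": [
    [0, 0, 0, 0.0438, -0.0125, 0.0063, 0.085],
    [0, 0, 0, 0.1, -0.0275, 0.0188, 0.085],
    [0, 0, 0, 0.1438, -0.0388, 0.0313, 0.085],
    [0, 0, 0, 0.1625, -0.0438, 0.0375, 0.085],
    [0, 0, 0, 0.1638, -0.0438, 0.0375, 0.085],
    [0, 0, 0, 0.1638, -0.0438, 0.0375, 0.085]
  ]
}}

```text
clock: 2.9
eef_pos: [414.4, 359.9, 300.5]
tcp_rot: [3.141, 0.0, 1.464]
contact_force: [0.2, -0.4, 0.2]
opening: 0.998
grasp_force: 0.0
```

Run:
```python
from h import *
im,w=cloud("wrist"); 
p=w.reshape(-1,3); p=p[(p[:,2]>203)&(p[:,2]<213)]
p=p[np.hypot(p[:,0]-412.7,p[:,1]-366)<30]
print(len(p), np.median(p,0), cv2.minEnclosingCircle(p[:,:2].astype(np.float32)))
to((412.7,366,180,1.465))
```

```text
2149 [412.57396236 370.0539367  208.24040398] ((412.47064208984375, 368.9473876953125), 19.704078674316406)
now [414.5 359.9 300.7] [3.141 0.    1.464] F [0.7 0.1 0.2] t 2.95
(412.7, 366, 180) turn [ 0.     0.    -0.001] shift [ 0.0059 -0.0025  0.1207]
```

In the tool's units: 0.12 m / 0.8 = 0.15, -0.0025 m / 0.8 = -0.0031.

{"api": "move_arm", "payload": {
  "motion": [
    [0, 0, 0, 0.0088, -0.0025, 0.025, 0.085],
    [0, 0, 0, 0.0094, -0.0031, 0.0625, 0.085],
    [0, 0, 0, 0.0094, -0.0031, 0.0938, 0.085],
    [0, 0, 0, 0.0094, -0.0031, 0.1188, 0.085],
    [0, 0, 0, 0.0094, -0.0031, 0.1375, 0.085],
    [0, 0, 0, 0.0094, -0.0031, 0.15, 0.085],
    [0, 0, 0, 0.0094, -0.0031, 0.15, 0.085],
    [0, 0, 0, 0.0094, -0.0031, 0.15, 0.085]
  ]
}}

```text
clock: 3.95
eef_pos: [412.8, 368.9, 181.0]
tcp_rot: [3.141, -0.001, 1.465]
contact_force: [0.1, 0.4, -0.2]
opening: 0.998
grasp_force: 0.0
```

{"api": "move_arm", "payload": {
  "motion": [
    [0, 0, 0, 0, 0, 0, 0.06],
    [0, 0, 0, 0, 0, 0, 0.045],
    [0, 0, 0, 0, 0, 0, 0.03],
    [0, 0, 0, 0, 0, 0, 0.02],
    [0, 0, 0, 0, 0, 0, 0.02],
    [0, 0, 0, 0, 0, 0, 0.02],
    [0, 0, 0, 0, 0, 0, 0.02]
  ],
  "grip_force": 30
}}

```text
clock: 4.82
eef_pos: [412.6, 368.8, 180.6]
tcp_rot: [3.141, -0.001, 1.465]
contact_force: [0.6, -0.2, 5.8]
opening: 0.431
grasp_force: 30.1
```

In the tool's units: -0.13 m / 0.8 = -0.1625, -0.115 m / 0.8 = -0.1438.

{"api": "move_arm", "payload": {
  "motion": [
    [0, 0, 0, 0, 0, -0.0125, 0.02],
    [0, 0, 0, 0, 0, -0.0375, 0.02],
    [0, 0, 0, 0, 0, -0.075, 0.02],
    [0, 0, 0, 0, 0, -0.1125, 0.02],
    [0, 0, 0, 0, 0, -0.1438, 0.02],
    [0, 0, 0, 0, 0, -0.1625, 0.02]
  ]
}}

```text
clock: 5.58
eef_pos: [412.5, 368.7, 311.7]
tcp_rot: [3.141, -0.001, 1.465]
contact_force: [0.5, -0.7, -1.3]
opening: 0.437
grasp_force: 30.3
```

```bash
python3 -c "
from h import *
to((524.7,-45.7,310,1.465),(524.7,-45.7,240,1.465))"
```

```text
now [412.5 368.7 311.7] [ 3.141e+00 -1.000e-03  1.465e+00] F [ 0.5 -0.7 -1.3] t 5.575
(524.7, -45.7, 310) turn [ 0.001 -0.001 -0.   ] shift [-0.4002  0.1554  0.0015]
(524.7, -45.7, 240) turn [ 0.001 -0.001 -0.   ] shift [-0.4003  0.1554  0.0715]
```

In the tool's units: -0.32 m / 0.8 = -0.4, -0.28 m / 0.8 = -0.35.

{"api": "move_arm", "payload": {
  "motion": [
    [0, 0, 0, -0.025, 0.01, 0, 0.02],
    [0, 0, 0, -0.0688, 0.0263, 0, 0.02],
    [0, 0, 0, -0.125, 0.0488, 0, 0.02],
    [0, 0, 0, -0.1813, 0.07, 0, 0.02],
    [0, 0, 0, -0.2375, 0.0925, 0, 0.02],
    [0, 0, 0, -0.2938, 0.1138, 0, 0.02],
    [0, 0, 0, -0.35, 0.1363, 0, 0.02],
    [0, 0, 0, -0.4, 0.155, 0, 0.02]
  ]
}}

```text
clock: 6.58
eef_pos: [501.0, 34.5, 309.1]
tcp_rot: [-3.14, 0.001, 1.464]
contact_force: [0.8, 0.7, -0.4]
opening: 0.436
grasp_force: 30.3
```

In the tool's units: -0.08 m / 0.8 = -0.1, -0.075 m / 0.8 = -0.0938.

{"api": "move_arm", "payload": {
  "motion": [
    [0, 0, 0, -0.0438, 0.0175, 0, 0.02],
    [0, 0, 0, -0.075, 0.0288, 0, 0.02],
    [0, 0, 0, -0.0938, 0.0363, 0, 0.02],
    [0, 0, 0, -0.1, 0.0388, 0, 0.02],
    [0, 0, 0, -0.1, 0.0388, 0.025, 0.02],
    [0, 0, 0, -0.1, 0.0388, 0.0563, 0.02],
    [0, 0, 0, -0.1, 0.0388, 0.075, 0.02],
    [0, 0, 0, -0.1, 0.0388, 0.075, 0.02]
  ]
}}

```text
clock: 7.58
eef_pos: [523.5, -45.1, 249.3]
tcp_rot: [-3.139, -0.0, 1.465]
contact_force: [-0.1, -0.7, -0.7]
opening: 0.433
grasp_force: 30.3
```

Run:
```python
from h import *
for n in("scene","top","wrist"):
    im,w=cloud(n); np.save(n+"2.npy",w); cv2.imwrite(f"pics/{n}2.png",im[...,::-1])
to((524.7,-45.7,128,1.465))
a=[cv2.imread(f"pics/{n}2.png") for n in("scene","top","wrist")]
c=lambda i,r,cc:cv2.resize(i[r:r+140,cc:cc+186],(400,300))
cv2.imwrite("pics/m2.png",np.vstack([np.hstack([c(a[0],130,180),c(a[1],150,220)]),np.hstack([cv2.resize(a[2],(400,300)),np.zeros((300,400,3),np.uint8)])]))
```

```text
now [524.7 -45.4 251.1] [ 3.14  -0.     1.465] F [ 0.4  1.8 -0.6] t 7.725
(524.7, -45.7, 128) turn [ 0.001 -0.     0.   ] shift [-0.0003 -0.0002  0.1231]
```

View pics/m2.png

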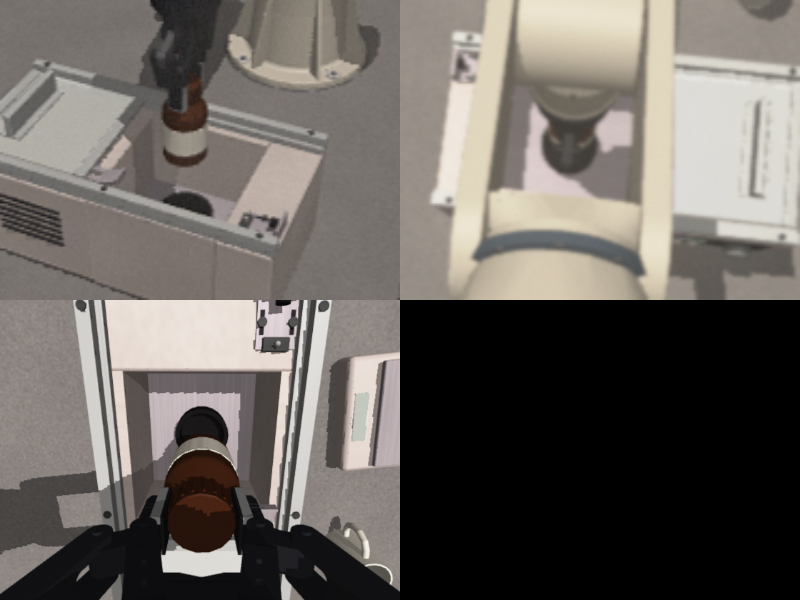

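The mosaic shows the bottle held upright above the holder in both the scene and wrist views. The top view is blocked by the arm. Next I measure the offset of the held bottle from the holder.

Run:
```python
from h import *
from scipy.optimize import least_squares
def circ(p,r):
    f=lambda c:np.hypot(p[:,0]-c[0],p[:,1]-c[1])-r
    s=least_squares(f,p[:,:2].mean(0)+[-10,0],loss='soft_l1',f_scale=1.5);return s.x.round(2),round(np.abs(s.fun).mean(),2),len(p)
s=sensors.sense()['eef_pos'];b=s[2]-80.6
for n in("scene","wrist"):
    w=np.load(n+"2.npy").reshape(-1,3); w=w[~np.isnan(w[:,0])]
    near=w[np.hypot(w[:,0]-525,w[:,1]+46)<36]
    for lo,hi in((4,20),(20,36),(36,52),(52,66)):
        p=near[(near[:,2]>b+lo)&(near[:,2]<b+hi)]
        if len(p)>20: print(n,'body',lo,hi,circ(p,27))
    cap=near[(near[:,2]>b+104)&(near[:,2]<b+112)]
    if len(cap)>20:print(n,'cap',np.median(cap,0),cv2.minEnclosingCircle(cap[:,:2].astype(np.float32)))
    bb=near[(near[:,2]>100)];print('zmin',np.percentile(bb[:,2],[.5,2]),b)
    rim=w[(np.hypot(w[:,0]-525,w[:,1]+46)<45)&(w[:,2]>68)&(w[:,2]<78)]
    r=np.hypot(rim[:,0]-525,rim[:,1]+46);print(n,'rim',len(rim),rim.min(0).round(1),rim.max(0).round(1))
    if len(rim)>20:
        # outer radius from top-camera fit ~35.7
        hull=cv2.convexHull(rim[:,:2].astype(np.float32))[:,0];print('outer',circ(hull,34.5))
w=np.load("top.npy").reshape(-1,3)
for k in("top",):
    rim=w[(np.hypot(w[:,0]-525,w[:,1]+46)<40)&(w[:,2]>67)&(w[:,2]<79)]
    f=lambda c:np.hypot(rim[:,0]-c[0],rim[:,1]-c[1])-c[2]
    print('top rim',least_squares(f,[525,-46,32],loss='soft_l1').x)
w=np.load("scene.npy").reshape(-1,3)
rim=w[(np.hypot(w[:,0]-525,w[:,1]+46)<40)&(w[:,2]>67)&(w[:,2]<79)]
print('scene rim',len(rim),least_squares(lambda c:np.hypot(rim[:,0]-c[0],rim[:,1]-c[1])-c[2],[525,-46,32],loss='soft_l1').x)
```

```text
scene body 4 20 (array([523.45, -46.02]), np.float64(0.87), 89)
scene body 20 36 (array([524.05, -45.5 ]), np.float64(0.71), 101)
scene body 36 52 (array([523.59, -45.91]), np.float64(0.89), 112)
scene body 52 66 (array([522.81, -45.74]), np.float64(0.85), 95)
scene cap [523.50388436 -38.462534   276.54941125] ((529.0504150390625, -40.78857421875), 30.058311462402344)
zmin [171.59734435 176.98368397] 170.5377345424964
scene rim 68 [489.3 -77.5  68.3] [527.7 -10.8  75. ]
outer (array([523.89, -45.18]), np.float64(0.87), 13)
wrist body 4 20 (array([524.24, -45.6 ]), np.float64(0.19), 301)
wrist body 20 36 (array([524.22, -45.09]), np.float64(0.12), 482)
wrist body 36 52 (array([524.09, -45.1 ]), np.float64(0.12), 608)
wrist body 52 66 (array([523.95, -45.65]), np.float64(0.23), 813)
wrist cap [523.87150637 -41.6881874  278.57002438] ((524.3267822265625, -37.87335968017578), 32.14544677734375)
zmin [180.9090108 202.7266447] 170.5377345424964
wrist rim 923 [488.7 -60.2  68. ] [559.8  -8.3  75.4]
outer (array([524.21, -42.81]), np.float64(0.46), 40)
top rim [524.74038703 -45.55921684  32.559422  ]
scene rim 71 [526.32626998 -44.64161106  32.44004816]
```

Run:
```python
from h import *
from scipy.optimize import least_squares
for n in("wrist2","scene2","scene"):
    w=np.load(n+".npy").reshape(-1,3)
    rim=w[(np.hypot(w[:,0]-525,w[:,1]+46)<40)&(w[:,2]>70)&(w[:,2]<76)]
    f=lambda c:np.maximum(0,np.hypot(rim[:,0]-c[0],rim[:,1]-c[1])-35.5)+np.maximum(0,29.5-np.hypot(rim[:,0]-c[0],rim[:,1]-c[1]))
    print(n,'annulus',least_squares(f,[525,-46],loss='soft_l1').x,'mid',least_squares(lambda c:np.hypot(rim[:,0]-c[0],rim[:,1]-c[1])-32.5,[525,-46],loss='soft_l1').x)
w=np.load("wrist2.npy").reshape(-1,3) # well side walls at z 148-153 deck edge
s=np.array([524.7,-45.7]);X=(w[:,:2]-s)@np.array([.994,-.106]);Y=(w[:,:2]-s)@np.array([.106,.994])
m=(w[:,2]>60)&(w[:,2]<140)&(Y>0)&(Y<60)&(abs(X)>65);print('wallX',np.median(X[m&(X<0)]),np.median(X[m&(X>0)]))
m=(w[:,2]>60)&(w[:,2]<140)&(abs(X)<60)&(Y>60)&(Y<85);print('wallY',np.median(Y[m]) if m.any() else None, m.sum())
```

```text
wrist2 annulus [524.04806523 -44.08635388] mid [524.08309705 -43.7270335 ]
scene2 annulus [525.94482599 -44.86547305] mid [526.05903081 -44.41973092]
scene annulus [525.85090491 -44.32642373] mid [525.88807136 -44.74002297]
wallX -75.66356904824966 74.28465055958235
wallY 81.27192515259357 215
```

In the tool's units: 0.092 m / 0.8 = 0.115, 0.001 m / 0.8 = 0.0013.

{"api": "move_arm", "payload": {
  "motion": [
    [0, 0, 0, 0.0013, 0.0009, 0.0188, 0.02],
    [0, 0, 0, 0.0013, 0.0009, 0.05, 0.02],
    [0, 0, 0, 0.0013, 0.0009, 0.0813, 0.02],
    [0, 0, 0, 0.0013, 0.0009, 0.1025, 0.02],
    [0, 0, 0, 0.0013, 0.0009, 0.1138, 0.02],
    [0, 0, 0, 0.0013, 0.0009, 0.115, 0.02],
    [0, 0, 0, 0.0013, 0.0009, 0.115, 0.02],
    [0, 0, 0, 0.0013, 0.0009, 0.115, 0.02]
  ]
}}

```text
clock: 8.72
eef_pos: [525.5, -44.7, 159.0]
tcp_rot: [3.14, -0.0, 1.465]
contact_force: [0.6, 0.1, -0.6]
opening: 0.433
grasp_force: 30.3
```

In the tool's units: 0.01 m / 0.8 = 0.0125, 0.008 m / 0.8 = 0.01.

{"api": "move_arm", "payload": {
  "motion": [
    [0, 0, 0, 0, 0, 0.0025, 0.02],
    [0, 0, 0, 0, 0, 0.005, 0.02],
    [0, 0, 0, 0, 0, 0.0075, 0.02],
    [0, 0, 0, 0, 0, 0.01, 0.02],
    [0, 0, 0, 0, 0, 0.0125, 0.02],
    [0, 0, 0, 0, 0, 0.0125, 0.02]
  ]
}}

```text
clock: 9.48
eef_pos: [524.9, -44.6, 148.1]
tcp_rot: [-3.141, 0.0, 1.465]
contact_force: [-0.7, 0.1, -1.0]
opening: 0.436
grasp_force: 30.3
```

In the tool's units: 0.018 m / 0.8 = 0.0225, 0.016 m / 0.8 = 0.02.

{"api": "move_arm", "payload": {
  "motion": [
    [0, 0, 0, 0, 0, 0.005, 0.02],
    [0, 0, 0, 0, 0, 0.01, 0.02],
    [0, 0, 0, 0, 0, 0.015, 0.02],
    [0, 0, 0, 0, 0, 0.02, 0.02],
    [0, 0, 0, 0, 0, 0.0225, 0.02],
    [0, 0, 0, 0, 0, 0.0225, 0.02]
  ]
}}

```text
clock: 10.22
eef_pos: [524.9, -44.6, 130.1]
tcp_rot: [-3.141, -0.0, 1.465]
contact_force: [-0.4, 0.1, -1.1]
opening: 0.432
grasp_force: 30.3
```

In the tool's units: 0.004 m / 0.8 = 0.005, 0.003 m / 0.8 = 0.0038.

{"api": "move_arm", "payload": {
  "motion": [
    [0, 0, 0, 0, 0, 0.0013, 0.02],
    [0, 0, 0, 0, 0, 0.0025, 0.02],
    [0, 0, 0, 0, 0, 0.0038, 0.02],
    [0, 0, 0, 0, 0, 0.005, 0.02],
    [0, 0, 0, 0, 0, 0.005, 0.02]
  ]
}}

```text
clock: 10.85
eef_pos: [525.0, -44.6, 126.2]
tcp_rot: [-3.141, 0.0, 1.465]
contact_force: [-0.3, 0.4, -0.9]
opening: 0.433
grasp_force: 30.3
```

In the tool's units: 0.0015 m / 0.8 = 0.0019, 0.001 m / 0.8 = 0.0013.

{"api": "move_arm", "payload": {
  "motion": [
    [0, 0, 0, 0, 0, 0.0006, 0.02],
    [0, 0, 0, 0, 0, 0.0013, 0.02],
    [0, 0, 0, 0, 0, 0.0019, 0.02],
    [0, 0, 0, 0, 0, 0.0019, 0.02]
  ]
}}

```text
clock: 11.35
eef_pos: [525.4, -44.7, 125.6]
tcp_rot: [3.141, -0.0, 1.465]
contact_force: [-2.6, -0.3, 7.6]
opening: 0.434
grasp_force: 31.1
```

It's seated on the floor: contact at 125.6, where 125.6 was expected. Releasing.

In the tool's units: 0.001 m / 0.8 = 0.0013.

{"api": "move_arm", "payload": {
  "motion": [
    [0, 0, 0, 0, 0, 0.0013, 0.04],
    [0, 0, 0, 0, 0, 0, 0.05],
    [0, 0, 0, 0, 0, 0, 0.06],
    [0, 0, 0, 0, 0, 0, 0.065],
    [0, 0, 0, 0, 0, 0, 0.065],
    [0, 0, 0, 0, 0, 0, 0.065]
  ]
}}

```text
clock: 12.1
eef_pos: [525.0, -44.6, 124.8]
tcp_rot: [-3.142, -0.0, 1.465]
contact_force: [1.4, 0.1, -0.2]
opening: 0.765
grasp_force: 0.0
```

In the tool's units: -0.15 m / 0.8 = -0.1875, -0.13 m / 0.8 = -0.1625.

{"api": "move_arm", "payload": {
  "motion": [
    [0, 0, 0, 0, 0, -0.0125, 0.065],
    [0, 0, 0, 0, 0, -0.0375, 0.065],
    [0, 0, 0, 0, 0, -0.075, 0.065],
    [0, 0, 0, 0, 0, -0.125, 0.065],
    [0, 0, 0, 0, 0, -0.1625, 0.065],
    [0, 0, 0, 0, 0, -0.1875, 0.065],
    [0, 0, 0, 0, 0, -0.1875, 0.065]
  ]
}}

```text
clock: 12.98
eef_pos: [526.0, -44.7, 276.8]
tcp_rot: [3.138, -0.0, 1.465]
contact_force: [0.4, -0.1, 0.2]
opening: 0.761
grasp_force: 0.0
```

Run:
```python
from h import *
im,w=cloud("wrist"); cv2.imwrite("pics/wr3.png",im[...,::-1])
for n in("wrist","scene"):
    if n=="scene": im,w=cloud(n)
    p=w.reshape(-1,3); p=p[(np.hypot(p[:,0]-525,p[:,1]+45)<24)&(p[:,2]>147)&(p[:,2]<162)]
    if len(p)>10: print(n,len(p),np.median(p,0),cv2.minEnclosingCircle(p[:,:2].astype(np.float32)))
o=np.array([524.7,-45.7]);u=np.array([.106,.994])
for d in(-270,-255): 
    q=o+u*d; print(d,q)
q=np.array([501.5,-259])-u*45
to((525,-45,300,1.465),(q[0],q[1],300,1.465),(q[0],q[1],175,1.465))
```

```text
wrist 1697 [525.24799931 -43.26565267 153.17962079] ((525.3819580078125, -44.49516677856445), 19.841001510620117)
scene 126 [529.23595132 -44.21047423 151.60523302] ((526.435546875, -44.108306884765625), 20.309659957885742)
-270 [ 496.08 -314.08]
-255 [ 497.67 -299.17]
now [524.7 -44.6 274.5] [-3.141 -0.     1.465] F [-0.5 -0.3 -0.7] t 13.075
(525, -45, 300) turn [-0. -0. -0.] shift [-0.0003  0.0003 -0.0255]
(np.float64(496.73), np.float64(-303.73), 300) turn [-0. -0. -0.] shift [-0.2606 -0.0004 -0.0255]
(np.float64(496.73), np.float64(-303.73), 175) turn [-0. -0. -0.] shift [-0.2606 -0.0004  0.0995]
```

View pics/wr3.png

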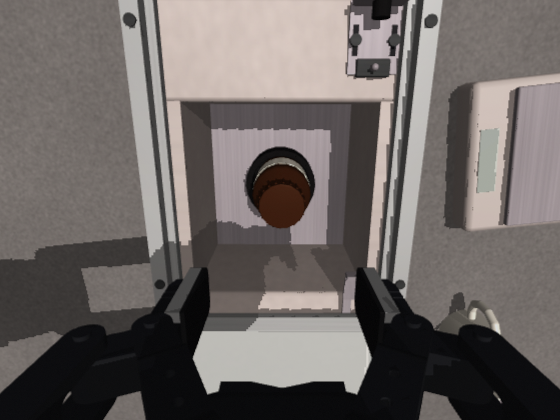

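The wrist view shows the bottle upright in the holder, cap at (281,205), with its top measured at 153 mm. Next I go behind the bar with the fingers shut.

In the tool's units: -0.262 m / 0.8 = -0.3275, -0.255 m / 0.8 = -0.3188.

{"api": "move_arm", "payload": {
  "motion": [
    [0, 0, 0, -0.0188, 0, -0.0188, 0.065],
    [0, 0, 0, -0.0688, 0, -0.0313, 0.04],
    [0, 0, 0, -0.125, 0, -0.0313, 0.02],
    [0, 0, 0, -0.1813, 0, -0.0313, 0],
    [0, 0, 0, -0.2375, 0, -0.0313, 0],
    [0, 0, 0, -0.2875, 0, -0.0313, 0],
    [0, 0, 0, -0.3188, 0, -0.0313, 0],
    [0, 0, 0, -0.3275, 0, -0.0313, 0]
  ]
}}

```text
clock: 14.08
eef_pos: [496.5, -307.0, 299.7]
tcp_rot: [-3.141, -0.0, 1.463]
contact_force: [0.1, 0.2, 0.3]
opening: -0.003
grasp_force: 0.0
```

In the tool's units: 0.125 m / 0.8 = 0.1563, 0.124 m / 0.8 = 0.155.

{"api": "move_arm", "payload": {
  "motion": [
    [0, 0, 0, 0, 0, 0.0125, 0],
    [0, 0, 0, 0, 0, 0.0438, 0],
    [0, 0, 0, 0, 0, 0.0813, 0],
    [0, 0, 0, 0, 0, 0.1188, 0],
    [0, 0, 0, 0, 0, 0.1438, 0],
    [0, 0, 0, 0, 0, 0.155, 0],
    [0, 0, 0, 0, 0, 0.1563, 0],
    [0, 0, 0, 0, 0, 0.1563, 0]
  ]
}}

```text
clock: 15.08
eef_pos: [497.8, -305.1, 175.5]
tcp_rot: [3.141, 0.0, 1.465]
contact_force: [0.7, 0.0, 0.2]
opening: 0.002
grasp_force: 0.0
```

```bash
python3 -c "
from h import *
to((499.8,-275,175,1.465))"
```

```text
now [ 497.8 -305.1  175.5] [3.141 0.    1.465] F [0.7 0.  0.2] t 15.075
(499.8, -275, 175) turn [0.001 0.    0.   ] shift [ 0.0302 -0.0012  0.0005]
```

In the tool's units: 0.035 m / 0.8 = 0.0438, -0.001 m / 0.8 = -0.0013.

{"api": "move_arm", "payload": {
  "motion": [
    [0, 0, 0, 0.005, -0.0006, 0, 0],
    [0, 0, 0, 0.0113, -0.0013, 0, 0],
    [0, 0, 0, 0.0175, -0.0013, 0, 0],
    [0, 0, 0, 0.0238, -0.0013, 0, 0],
    [0, 0, 0, 0.0288, -0.0013, 0, 0],
    [0, 0, 0, 0.0338, -0.0013, 0, 0],
    [0, 0, 0, 0.0388, -0.0013, 0, 0],
    [0, 0, 0, 0.0438, -0.0013, 0, 0]
  ]
}}

```text
clock: 16.08
eef_pos: [500.0, -270.5, 174.8]
tcp_rot: [3.142, 0.001, 1.465]
contact_force: [0.1, -2.9, -1.9]
opening: 0.001
grasp_force: 1.6
```

In the tool's units: 0.06 m / 0.8 = 0.075, 0.052 m / 0.8 = 0.065.

{"api": "move_arm", "payload": {
  "motion": [
    [0, 0, 0, 0.0063, 0, 0, 0],
    [0, 0, 0, 0.015, 0, 0, 0],
    [0, 0, 0, 0.025, 0, 0, 0],
    [0, 0, 0, 0.035, 0, 0, 0],
    [0, 0, 0, 0.045, 0, 0, 0],
    [0, 0, 0, 0.055, 0, 0, 0],
    [0, 0, 0, 0.065, 0, 0, 0],
    [0, 0, 0, 0.075, 0, 0, 0]
  ]
}}

```text
clock: 17.08
eef_pos: [506.6, -210.1, 174.8]
tcp_rot: [3.141, 0.0, 1.465]
contact_force: [1.2, -3.7, -2.6]
opening: 0.001
grasp_force: 1.7
```

{"api": "move_arm", "payload": {
  "motion": [
    [0, 0, 0, 0.01, 0, 0, 0],
    [0, 0, 0, 0.02, 0, 0, 0],
    [0, 0, 0, 0.03, 0, 0, 0],
    [0, 0, 0, 0.04, 0, 0, 0],
    [0, 0, 0, 0.05, 0, 0, 0],
    [0, 0, 0, 0.06, 0, 0, 0],
    [0, 0, 0, 0.07, 0, 0, 0],
    [0, 0, 0, 0.075, 0, 0, 0]
  ]
}}

```text
clock: 18.08
eef_pos: [512.8, -150.4, 174.9]
tcp_rot: [3.142, -0.0, 1.465]
contact_force: [2.2, -3.3, -0.1]
opening: 0.001
grasp_force: 1.6
```

Run:
```python
from h import *
to((525,-45,174,1.465))
a=[]
for n in("top","wrist","scene"):
    im,w=cloud(n); np.save(n+"4.npy",w); a.append(im[...,::-1])
cv2.imwrite("pics/m4.png",np.vstack([np.hstack([cv2.resize(a[1],(400,300)),cv2.resize(a[2][140:300,150:350],(400,300))]),np.hstack([cv2.resize(a[0][150:280,225:400],(400,300)),cv2.resize(a[1][0:200,130:430],(400,300))])]))
```

```text
now [ 512.8 -150.4  174.9] [ 3.142 -0.     1.465] F [ 2.2 -3.3 -0.1] t 18.075
(525, -45, 174) turn [ 0. -0.  0.] shift [0.1061 0.001  0.0009]
```

View pics/m4.png

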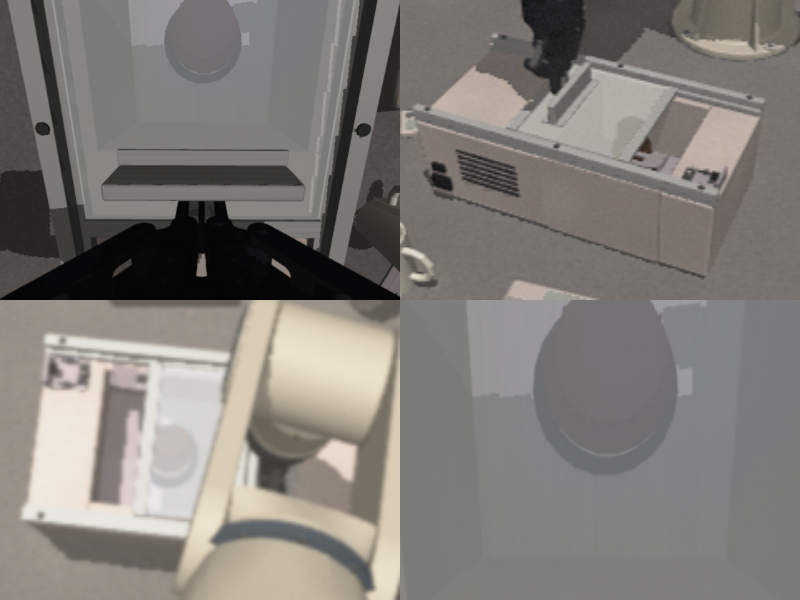

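The views show the guard following the bar contact, the bottle upright beneath it, and the tongue still short of the latch at about (70,370). I'll go slow from here, at 14 mm/s.

In the tool's units: 0.0144 m / 0.8 = 0.018, 0.0126 m / 0.8 = 0.0158.

{"api": "move_arm", "payload": {
  "motion": [
    [0, 0, 0, 0.0023, 0, 0, 0],
    [0, 0, 0, 0.0045, 0, 0, 0],
    [0, 0, 0, 0.0068, 0, 0, 0],
    [0, 0, 0, 0.009, 0, 0, 0],
    [0, 0, 0, 0.0113, 0, 0, 0],
    [0, 0, 0, 0.0135, 0, 0, 0],
    [0, 0, 0, 0.0158, 0, 0, 0],
    [0, 0, 0, 0.018, 0, 0, 0]
  ]
}}

```text
clock: 19.23
eef_pos: [514.3, -136.5, 174.7]
tcp_rot: [-3.142, 0.0, 1.465]
contact_force: [-1.1, -3.6, -1.4]
opening: 0.004
grasp_force: 1.5
```

{"api": "move_arm", "payload": {
  "motion": [
    [0, 0, 0, 0.0023, 0, 0, 0],
    [0, 0, 0, 0.0045, 0, 0, 0],
    [0, 0, 0, 0.0068, 0, 0, 0],
    [0, 0, 0, 0.009, 0, 0, 0],
    [0, 0, 0, 0.0113, 0, 0, 0],
    [0, 0, 0, 0.0135, 0, 0, 0]
  ]
}}

```text
clock: 19.98
eef_pos: [515.5, -125.8, 174.8]
tcp_rot: [3.141, 0.0, 1.465]
contact_force: [-1.0, -2.6, -2.5]
opening: -0.001
grasp_force: 1.5
```

In the tool's units: 0.0054 m / 0.8 = 0.0068, 0.0036 m / 0.8 = 0.0045.

{"api": "move_arm", "payload": {
  "motion": [
    [0, 0, 0, 0.0023, 0, 0, 0],
    [0, 0, 0, 0.0045, 0, 0, 0],
    [0, 0, 0, 0.0068, 0, 0, 0]
  ]
}}

```text
clock: 20.35
eef_pos: [516.1, -120.4, 174.8]
tcp_rot: [3.141, 0.0, 1.465]
contact_force: [-0.5, -2.2, -2.6]
opening: 0.002
grasp_force: 1.5
```

In the tool's units: 0.0036 m / 0.8 = 0.0045, 0.0018 m / 0.8 = 0.0023.

{"api": "move_arm", "payload": {
  "motion": [
    [0, 0, 0, 0.0023, 0, 0, 0],
    [0, 0, 0, 0.0045, 0, 0, 0]
  ]
}}

```text
clock: 20.6
eef_pos: [516.4, -116.8, 174.8]
tcp_rot: [3.141, -0.0, 1.465]
contact_force: [-0.5, -3.8, -2.5]
opening: -0.003
grasp_force: 1.5
```

In the tool's units: 0.0036 m / 0.8 = 0.0045, 0.0018 m / 0.8 = 0.0023.

{"api": "move_arm", "payload": {
  "motion": [
    [0, 0, 0, 0.0023, 0, 0, 0],
    [0, 0, 0, 0.0045, 0, 0, 0]
  ]
}}

```text
clock: 20.85
eef_pos: [516.8, -113.7, 174.8]
tcp_rot: [3.141, 0.001, 1.465]
contact_force: [-0.4, -8.1, -2.6]
opening: -0.001
grasp_force: 4.1
```

In the tool's units: 0.0036 m / 0.8 = 0.0045, 0.0018 m / 0.8 = 0.0023.

{"api": "move_arm", "payload": {
  "motion": [
    [0, 0, 0, 0.0023, 0, 0, 0],
    [0, 0, 0, 0.0045, 0, 0, 0]
  ]
}}

```text
clock: 21.1
eef_pos: [517.1, -110.7, 174.8]
tcp_rot: [3.141, 0.002, 1.465]
contact_force: [-0.7, -9.0, -2.6]
opening: 0.002
grasp_force: 4.7
```

{"api": "move_arm", "payload": {
  "motion": [
    [0, 0, 0, 0.0023, 0, 0, 0],
    [0, 0, 0, 0.0045, 0, 0, 0]
  ]
}}

```text
clock: 21.35
eef_pos: [517.5, -107.3, 174.9]
tcp_rot: [3.141, 0.002, 1.465]
contact_force: [-0.7, -9.3, -3.5]
opening: 0.003
grasp_force: 5.2
```

In the tool's units: 0.003 m / 0.8 = 0.0038, 0.0015 m / 0.8 = 0.0019.

{"api": "move_arm", "payload": {
  "motion": [
    [0, 0, 0, 0.0019, 0, 0, 0],
    [0, 0, 0, 0.0038, 0, 0, 0]
  ]
}}

```text
clock: 21.6
eef_pos: [517.8, -104.4, 174.9]
tcp_rot: [3.141, 0.002, 1.465]
contact_force: [-0.5, -11.2, -2.7]
opening: -0.001
grasp_force: 5.4
```

In the tool's units: 0.0024 m / 0.8 = 0.003, 0.0012 m / 0.8 = 0.0015.

{"api": "move_arm", "payload": {
  "motion": [
    [0, 0, 0, 0.0015, 0, 0, 0],
    [0, 0, 0, 0.003, 0, 0, 0]
  ]
}}

```text
clock: 21.85
eef_pos: [518.0, -102.0, 174.8]
tcp_rot: [3.141, 0.002, 1.465]
contact_force: [-0.7, -11.2, -3.1]
opening: -0.003
grasp_force: 5.7
```

In the tool's units: 0.002 m / 0.8 = 0.0025, 0.001 m / 0.8 = 0.0013.

{"api": "move_arm", "payload": {
  "motion": [
    [0, 0, 0, 0.0013, 0, 0, 0],
    [0, 0, 0, 0.0025, 0, 0, 0]
  ]
}}

```text
clock: 22.1
eef_pos: [518.3, -100.1, 174.9]
tcp_rot: [3.141, 0.002, 1.465]
contact_force: [-0.8, -9.9, -3.5]
opening: -0.002
grasp_force: 5.2
```

In the tool's units: 0.002 m / 0.8 = 0.0025, 0.001 m / 0.8 = 0.0013.

{"api": "move_arm", "payload": {
  "motion": [
    [0, 0, 0, 0.0013, 0, 0, 0],
    [0, 0, 0, 0.0025, 0, 0, 0]
  ]
}}

```text
clock: 22.35
eef_pos: [518.5, -98.1, 174.9]
tcp_rot: [3.141, 0.002, 1.465]
contact_force: [-0.7, -12.0, -2.9]
opening: -0.002
grasp_force: 5.9
```

In the tool's units: 0.0016 m / 0.8 = 0.002, 0.0008 m / 0.8 = 0.001.

{"api": "move_arm", "payload": {
  "motion": [
    [0, 0, 0, 0.001, 0, 0, 0],
    [0, 0, 0, 0.002, 0, 0, 0]
  ]
}}

```text
clock: 22.6
eef_pos: [518.7, -96.1, 174.9]
tcp_rot: [3.141, 0.002, 1.465]
contact_force: [-0.9, -9.9, -2.4]
opening: -0.003
grasp_force: 5.0
```

Force is easing. Smaller steps now.

In the tool's units: 0.0012 m / 0.8 = 0.0015, 0.0006 m / 0.8 = 0.0008.

{"api": "move_arm", "payload": {
  "motion": [
    [0, 0, 0, 0.0008, 0, 0, 0],
    [0, 0, 0, 0.0015, 0, 0, 0]
  ]
}}

```text
clock: 22.85
eef_pos: [518.8, -94.8, 174.9]
tcp_rot: [3.141, 0.001, 1.465]
contact_force: [-0.5, -7.7, -2.9]
opening: 0.001
grasp_force: 3.9
```

In the tool's units: 0.001 m / 0.8 = 0.0013, 0.0005 m / 0.8 = 0.0006.

{"api": "move_arm", "payload": {
  "motion": [
    [0, 0, 0, 0.0006, 0, 0, 0],
    [0, 0, 0, 0.0013, 0, 0, 0]
  ]
}}

```text
clock: 23.1
eef_pos: [519.0, -93.7, 174.9]
tcp_rot: [3.141, 0.001, 1.465]
contact_force: [-1.5, -7.5, -2.9]
opening: -0.002
grasp_force: 4.0
```

In the tool's units: 0.0008 m / 0.8 = 0.001, 0.0004 m / 0.8 = 0.0005.

{"api": "move_arm", "payload": {
  "motion": [
    [0, 0, 0, 0.0005, 0, 0, 0],
    [0, 0, 0, 0.001, 0, 0, 0]
  ]
}}

```text
clock: 23.35
eef_pos: [519.0, -92.9, 174.9]
tcp_rot: [3.141, 0.001, 1.465]
contact_force: [0.3, -7.8, -2.8]
opening: 0.002
grasp_force: 3.8
```

{"api": "move_arm", "payload": {
  "motion": [
    [0, 0, 0, 0.0005, 0, 0, 0],
    [0, 0, 0, 0.001, 0, 0, 0]
  ]
}}

```text
clock: 23.6
eef_pos: [519.1, -92.1, 174.9]
tcp_rot: [3.141, 0.001, 1.465]
contact_force: [-0.6, -7.0, -2.9]
opening: 0.001
grasp_force: 3.6
```

In the tool's units: 0.0008 m / 0.8 = 0.001, 0.0004 m / 0.8 = 0.0005.

{"api": "move_arm", "payload": {
  "motion": [
    [0, 0, 0, 0.0005, 0, 0, 0],
    [0, 0, 0, 0.001, 0, 0, 0]
  ]
}}

```text
clock: 23.85
eef_pos: [519.2, -91.1, 174.8]
tcp_rot: [3.141, 0.001, 1.465]
contact_force: [-0.1, -4.5, -2.3]
opening: -0.002
grasp_force: 2.0
```

In the tool's units: 0.0006 m / 0.8 = 0.0008, 0.0003 m / 0.8 = 0.0004.

{"api": "move_arm", "payload": {
  "motion": [
    [0, 0, 0, 0.0004, 0, 0, 0],
    [0, 0, 0, 0.0008, 0, 0, 0]
  ]
}}

```text
clock: 24.1
eef_pos: [519.4, -89.6, 175.0]
tcp_rot: [3.141, -0.001, 1.465]
contact_force: [-0.5, 0.1, 0.7]
opening: -0.001
grasp_force: 0.0
```

{"api": "move_arm", "payload": {
  "motion": [
    [0, 0, 0, 0.0004, 0, 0, 0],
    [0, 0, 0, 0.0008, 0, 0, 0]
  ]
}}

```text
clock: 24.35
eef_pos: [519.4, -89.3, 174.9]
tcp_rot: [3.141, -0.0, 1.465]
contact_force: [0.6, -0.5, 0.1]
opening: -0.002
grasp_force: 0.3
```

In the tool's units: 0.0006 m / 0.8 = 0.0008, 0.0003 m / 0.8 = 0.0004.

{"api": "move_arm", "payload": {
  "motion": [
    [0, 0, 0, 0.0004, 0, 0, 0],
    [0, 0, 0, 0.0008, 0, 0, 0]
  ]
}}

```text
clock: 24.6
eef_pos: [519.4, -89.1, 174.9]
tcp_rot: [3.141, 0.0, 1.465]
contact_force: [-1.4, -2.9, 1.4]
opening: 0.003
grasp_force: 1.5
```

In the tool's units: 0.0006 m / 0.8 = 0.0008, 0.0003 m / 0.8 = 0.0004.

{"api": "move_arm", "payload": {
  "motion": [
    [0, 0, 0, 0.0004, 0, 0, 0],
    [0, 0, 0, 0.0008, 0, 0, 0]
  ]
}}

```text
clock: 24.85
eef_pos: [519.4, -88.9, 174.9]
tcp_rot: [3.141, 0.001, 1.465]
contact_force: [-0.6, -6.5, 2.2]
opening: -0.003
grasp_force: 3.3
```

In the tool's units: 0.0005 m / 0.8 = 0.0006, 0.0003 m / 0.8 = 0.0004.

{"api": "move_arm", "payload": {
  "motion": [
    [0, 0, 0, 0.0004, 0, 0, 0],
    [0, 0, 0, 0.0006, 0, 0, 0]
  ]
}}

```text
clock: 25.1
eef_pos: [519.4, -88.8, 175.0]
tcp_rot: [3.141, 0.002, 1.465]
contact_force: [-2.3, -8.3, 1.7]
opening: 0.003
grasp_force: 4.2
```

In the tool's units: 0.0005 m / 0.8 = 0.0006, 0.0003 m / 0.8 = 0.0004.

{"api": "move_arm", "payload": {
  "motion": [
    [0, 0, 0, 0.0004, 0, 0, 0],
    [0, 0, 0, 0.0006, 0, 0, 0],
    [0, 0, 0, 0.0006, 0, 0, 0]
  ]
}}

```text
clock: 25.48
eef_pos: [519.5, -88.6, 174.9]
tcp_rot: [3.141, 0.002, 1.465]
contact_force: [-1.5, -9.4, 1.3]
opening: 0.001
grasp_force: 4.8
```

In the tool's units: 0.0004 m / 0.8 = 0.0005, 0.0003 m / 0.8 = 0.0004.

{"api": "move_arm", "payload": {
  "motion": [
    [0, 0, 0, 0.0004, 0, 0, 0],
    [0, 0, 0, 0.0005, 0, 0, 0],
    [0, 0, 0, 0.0005, 0, 0, 0]
  ]
}}

```text
clock: 25.85
eef_pos: [519.5, -88.4, 175.0]
tcp_rot: [3.141, 0.003, 1.465]
contact_force: [-2.7, -11.5, 2.2]
opening: 0.004
grasp_force: 5.6
```

Run:
```python
from h import *
im,w=cloud("scene"); im2,_=cloud("wrist")
to((519,-89,175,1.465))
cv2.imwrite("pics/m5.png",np.hstack([cv2.resize(im[205:255,270:340,::-1],(420,300),interpolation=cv2.INTER_CUBIC),cv2.resize(im2[...,::-1],(380,300))]))
```

```text
now [519.5 -88.4 174.9] [3.141e+00 3.000e-03 1.465e+00] F [-1.7 -9.8  1.9] t 25.95
(519, -89, 175) turn [0.    0.003 0.   ] shift [-0.0006 -0.0004 -0.0001]
```

View pics/m5.png

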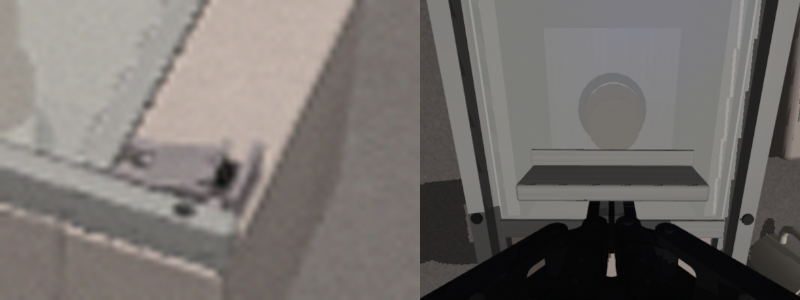

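The views show the tongue against the bumper, at about (225,170) in the left crop, and the bottle upright. The force reads about 11 N, so I'll add a little more, to 13 N, to be sure it seats.

In the tool's units: 0.0004 m / 0.8 = 0.0005, 0.0002 m / 0.8 = 0.0003.

{"api": "move_arm", "payload": {
  "motion": [
    [0, 0, 0, 0.0003, 0, 0, 0],
    [0, 0, 0, 0.0005, 0, 0, 0],
    [0, 0, 0, 0.0005, 0, 0, 0]
  ]
}}

```text
clock: 26.32
eef_pos: [519.5, -88.3, 174.9]
tcp_rot: [3.141, 0.003, 1.465]
contact_force: [-1.5, -11.9, 2.2]
opening: -0.0
grasp_force: 6.2
```

In the tool's units: 0.0004 m / 0.8 = 0.0005, 0.0002 m / 0.8 = 0.0003.

{"api": "move_arm", "payload": {
  "motion": [
    [0, 0, 0, 0.0003, 0, 0, 0],
    [0, 0, 0, 0.0005, 0, 0, 0],
    [0, 0, 0, 0.0005, 0, 0, 0],
    [0, 0, 0, 0.0005, 0, 0, 0]
  ]
}}

```text
clock: 26.82
eef_pos: [519.5, -88.1, 175.0]
tcp_rot: [3.141, 0.003, 1.465]
contact_force: [-2.1, -14.7, 1.9]
opening: -0.002
grasp_force: 6.9
```

Now I back off and inspect the latch with the wrist camera.

In the tool's units: -0.08 m / 0.8 = -0.1, -0.003 m / 0.8 = -0.0038.

{"api": "move_arm", "payload": {
  "motion": [
    [0, 0, 0, -0.0038, 0, 0, 0],
    [0, 0, 0, -0.0125, 0, 0, 0],
    [0, 0, 0, -0.0225, 0, 0, 0],
    [0, 0, 0, -0.0225, 0, -0.025, 0],
    [0, 0, 0, -0.0225, 0, -0.0625, 0],
    [0, 0, 0, -0.0125, 0.0125, -0.0938, 0],
    [0, 0, 0, 0.025, 0.0375, -0.1, 0],
    [0, 0, 0, 0.075, 0.0625, -0.1, 0]
  ]
}}

```text
clock: 27.82
eef_pos: [576.7, -31.8, 255.7]
tcp_rot: [3.14, -0.0, 1.463]
contact_force: [0.1, -0.2, -0.3]
opening: -0.003
grasp_force: 0.0
```

In the tool's units: 0.06 m / 0.8 = 0.075, 0.05 m / 0.8 = 0.0625.

{"api": "move_arm", "payload": {
  "motion": [
    [0, 0, 0, 0.0375, 0.0125, 0, 0],
    [0, 0, 0, 0.0625, 0.0175, 0, 0],
    [0, 0, 0, 0.075, 0.0175, 0, 0],
    [0, 0, 0, 0.075, 0.0175, 0, 0],
    [0, 0, 0, 0.075, 0.0175, 0, 0]
  ]
}}

```text
clock: 28.45
eef_pos: [595.6, 25.7, 254.8]
tcp_rot: [-3.142, 0.0, 1.464]
contact_force: [0.3, 0.3, -0.4]
opening: -0.001
grasp_force: 0.0
```

Run:
```python
from h import *
im,w=cloud("wrist"); np.save("wrist6.npy",w); cv2.imwrite("pics/wr6full.png",im[...,::-1])
to((519,-89,175,1.465))
# latch: shaker (66,~114)
T=np.array(camera_params("wrist")["world_from_camera"]);K=np.array(camera_params("wrist")["camera_matrix"])
o=np.array([524.7,-45.7]);L=np.append(o+66*np.array([.994,-.106])+115*np.array([.106,.994]),158)
c=T[:3,:3].T@(L-T[:3,3]);u,v=(K@c/c[2])[:2];print(u,v,c[2])
u,v=int(np.clip(u,70,490)),int(np.clip(v,52,365))
cv2.imwrite("pics/wr6.png",cv2.resize(im[v-52:v+52,u-70:u+70,::-1],None,fx=5.5,fy=5.5,interpolation=cv2.INTER_CUBIC))
```

```text
now [595.6  25.6 254.9] [-3.142  0.     1.464] F [-0.1 -0.1 -0.4] t 28.5
(519, -89, 175) turn [-0.     0.    -0.001] shift [-0.1221 -0.064   0.0799]
286.9873401094816 166.5646618006755 240.893531151043
```

View pics/wr6.png

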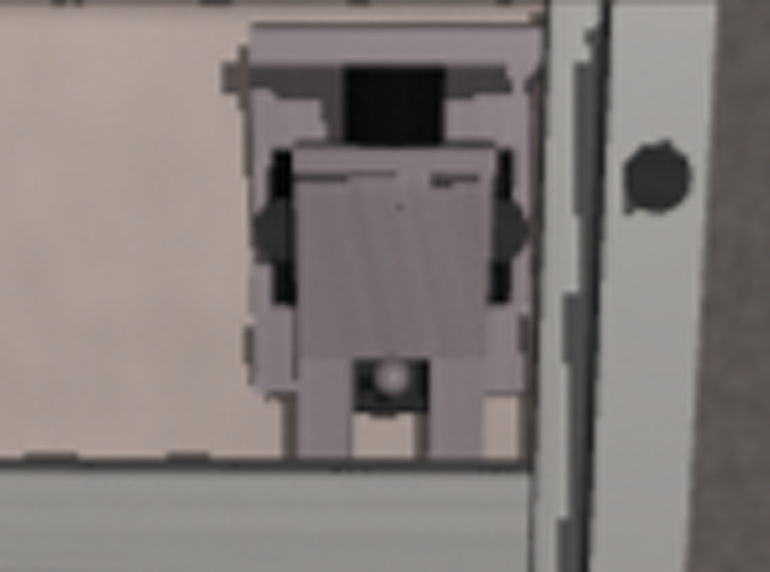

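The view shows the tongue tip touching the black bumper and the bolt standing in the tongue's slot at (393,377), against the slot's front edge. As a last check I compare the bolt and tongue heights.

Run:
```python
from h import *
w=np.load("wrist6.npy")
r=lambda x,y:(166-52+int(y/5.5),286-70+int(x/5.5))
for n,q in(('bolt',(393,377)),('tongue',(393,300)),('bracket',(395,405)),('armL',(325,410))):
    i,j=r(*q); print(n,np.nanmedian(w[i-1:i+2,j-1:j+2].reshape(-1,3),0).round(1))
im,t=cloud("top"); p=t[195:245,275:325].reshape(-1,3)
print({k:np.round(v,2).tolist() for k,v in sensors.sense().items() if k in('contact_force','clock','qvel')})
```

```text
bolt [601.3  51.9 163. ]
tongue [602.3  61.5 163.4]
bracket [600.9  46.7 156.3]
armL [592.5  48.  160.3]
{'clock': 28.55, 'qvel': [0.0, 0.0, -0.0, -0.0, 0.0, 0.0], 'contact_force': [-0.34, 0.65, 0.3]}
```

The bolt top is at 163 mm, level with the tongue and about 7 mm above its block, so it is up. Handing in.

```bash
python3 -c "
from rig import order
print(order.sign_off())"
```

```text
the job is handed in; nothing more can be done
None
```

The bottle stands in the holder and the guard is shut with its bolt up in the tongue's slot; I handed the job in at about 28.6 s and saw no verdict.

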